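Hold the carton clamp open at the red mark with the pull key

TASK

Take the orange pull key out of its wooden stand and seat its square tip fully in the square socket of the clamp jig's spring-loaded jaw. With the key, pull the jaw open until its yellow pointer lines up with the red tab, and finish while holding it there against its spring: still gripping the key, letting nothing go, the hand not touching the jig itself. Leave the red tab where it is set and do not disturb the other things on the bench.

Things in the scene. Friction and masses are not known exactly. Their poses are not given: they have to be found in the camera images.
- key: Loose pull key, 102 mm long, 90 g: orange handle 24 x 24 mm (key z = 32 to 102 mm), steel collar 30 mm across (z = 26 to 32), 12 mm square steel tip (z = 0 to 26; lowest 4 mm narrowed to 9 mm). Origin: centre of the tip's end face; z up to the handle; flats of handle and tip face key x and y. Starts upright in key_stand, tip down, collar on the stand's top.
- key_tip (a point): Centre of the end face of the key's square tip (same point as the key's origin; axes as key).
- key_stand: Fixed block of light wood, 70 x 70 x 45 mm, on a black foot 76 x 76 x 6 mm, with a 16 mm square hole 32 mm deep in the middle of its top that holds the key loosely. Origin at the centre of its underside on the table; z up.
- jig: Carton-clamp jig, fixed: blue bed 300 x 150 x 14 mm (jig x, y, z), aluminium fence 64 mm high at its +x end, rod block 36 mm high at its -x end, two guide rods along x, white scale along its -y edge. Origin: centre of the underside, z up. The jaw opens towards jig -x; jaw and red tab ride on the jig and count as parts of it.
- jaw (a joint): Travel of the spring-return jaw along jig -x, in m: 0 = home (closed, nearest the fence), up to 0.085. The spring pulls it home with about 3 N at home, rising by 50 N per metre (5.5 N at 50 mm), plus 0.4 N friction. It springs back when released.
- socket (a point): Centre of the mouth of the square socket, in the top (68 mm above the table) of the jaw's 44 mm square steel boss; at jig x = 0 when home. Socket 14.5 mm square, 29 mm deep, 2 mm chamfer, sides along jig x and y (key fits at any quarter turn); fully seated, collar on boss, tip 26 mm deep. The 60 mm high jaw plate stands 48 mm away on the fence side. Axes as the jig's.
- pointer (a point): Tip of the yellow pointer on the jaw's -y side, 31 mm above the table; moves with the jaw, at jig x = 0 when home. Axes as the jig's.
- mark (a point): Top of the inner end of the red tab (8 mm wide, 24 mm long across the edge of the bed) on the scale, 30 mm above the table: where the pointer must come to, 35 to 60 mm from the pointer's home towards jig -x. It sits stiffly on the bed. Only the jig-x offset between pointer and mark counts (they stand about 6 mm apart in y). Axes as the jig's.
- kit_carton: Bystander: small white printed carton lying flat, 112 x 78 x 24 mm, to the left of the jig. Origin at the centre of its underside.
- tablet_bottle: Bystander: white bottle with red-banded label, 41 mm across, 88 mm high, standing to the right of the key stand. Origin at the centre of its underside.
- glue: Bystander: yellow glue stick with dark cap, 28 mm across, 90 mm high, standing to the right of the key stand. Origin at the centre of its underside.

How it is judged:
By the outcome, as a careful person would: the job done as asked, in the order asked, and still so for the second after the job is handed in, while the arm keeps its last pose, push and grip.
It also fails if it takes over 40 s, if anything falls off the work surface, if the arm or the gripper's body presses on something with over 40 N, if the wrist force passes 120 N, or if a joint passes its speed limit or range.

ROBOT

A 7-joint arm with a two-finger parallel gripper is mounted at the origin on the work surface; the furniture and walls round the work are solid. World frame = base frame: x ahead of the robot, y to its left, z up, the work surface at z = 0. Lengths are in m, angles in rad, forces in N, time in s.
With the tool pointing down it reaches from about 0.4 to 0.875 m from the base axis. Payload 19.3 kg.
Tool frame: the origin (TCP) lies at the very end of the fingers, on their centre line; the grasp point (between the pads) lies 19 mm behind it; z points along the fingers, y is the line along which they close (so a half turn about z gives the same grasp; the last joint's range is limited). The gripper opens to 85 mm and grips with 20 to 120 N. Pads are 22 mm wide; open, the fingers measure 114 mm over their backs; the gripper's body (76 mm by 85 mm) begins 54 mm behind the grasp point. The pads swing forward as they close: fully open they stand 13 mm farther back than shut.
Start: joints at [1.155, 0.521, -0.036, 1.599, 0.021, 1.021, -0.113], TCP at [0.212, -0.588, 0.231] pointing down, gripper open.
Joint ranges: [-2.91, 2.91], [-0.3, 2.13], [-1.5, 1.42], [0.17, 2.43], [-1.26, 4.41], [0.16, 1.93], [-2.52, 2.52]. Speed limits (rad/s): [1.89, 1.89, 2.39, 2.39, 3.01, 3.01, 3.01].

INTERFACE

Orientations are given as [roll, pitch, yaw] about the fixed x, y, z axes, in that order (R = Rz(yaw) Ry(pitch) Rx(roll)).
In Python, from workcell import monitor, viewer, bot gives the robot as it stands.
- The arm moves only by the tool move_arm, never from a script. Its arguments are lists of equal length, an entry for each row: "gripper": the opening, from 0 (shut) to 1 (fully open); "linear": the shift along the tool's x, y, z in cm, a list of three; "twist": the turn about the tool's z in degrees. A call has 1 to 8 rows; each row shifts and turns the commanded pose from where the row before left it, along the tool's axes as they then stand; what a row does not reach is not made up. A row lasts 1/10 s, in which the tool goes at most 50 mm and 8.59 degrees, less where a joint would pass 70% of its speed; a pose out of reach is approached as far as the arm can. A call with a gripper value outside its range is refused whole. The fingers move at their own pace and stop on an object; "squeeze" is the grip in N (left out, the last holds). Time passes only in rows, so rows that do not move let the fingers close. It gives the time, the measured TCP pose, the force, the opening and the grip force at its end, in the units of the state.
- monitor.observe(): the state, without advancing time (a new reading comes with each control period).
- viewer.grab_frame(name): name is "scene" or "top" or "wrist"; returns a dict with "img" (420x560x3 uint8, red, green, blue), "K" (3x3 intrinsics, pixels), "eye" and "rotation" of the camera in the world. Camera axes: x right, y up, looking along -z (the intrinsics and any distortion apply to the point x, -y, -z); pixel columns grow to the right and rows downward; lengths in m; the calibration is good to about 2 mm. A picture is of the moment at which its call begins. There is no depth.
- bot.job_done(): hands the job in; it is judged then, once.
The state is a dict: "clock": time; "qpos": joint angles; "qd": joint speeds; "joint_efforts": joint torques, N m; "position": TCP position; "tool_rot": TCP orientation; "force": force on the tool from outside, world axes, zero at the start; "moment": the same for the moment, N m; "grip_width": finger opening in m; "finger_force": force on a finger pad.
Only numpy, scipy, OpenCV 4.12 (cv2) and the standard library are available. Lean on these libraries where they do the work, as an engineer would, in place of code of your own. Each camera call takes 0.05 s, during which the arm holds its last target. There are 200 camera calls.

## Working session

There is one attempt and no reset: what is moved stays moved. The work goes in short steps, Python scripts to look and compute and a tool call to move; the robot and the scene stay as the last step left them, time stands still between calls to the robot, and variables do not carry over. Pictures are saved under pics/ and viewed, at most 10 in all, crops included, and the job is handed in when it is done.

Besides the shell and the picture viewer there is one more tool, called after ">>>" in YAML: its name, and indented under it one key for each argument. move_arm: Moves the arm, as the interface text tells. Its arguments: {"type":"object","properties":{"gripper":{"type":"array"},"linear":{"type":"array"},"twist":{"type":"array"},"squeeze":{"type":"number"}},"required":["gripper","linear","twist"]}

```bash
mkdir -p pics
cat > h.py <<'E'
import numpy as np,cv2
from workcell import monitor,viewer,bot
np.set_printoptions(precision=4,suppress=True)
def grab(n,f):
    d=viewer.grab_frame(n); cv2.imwrite(f'pics/{f}.png',d['img'][:,:,::-1]); np.savez(f'pics/{f}.npz',**{k:np.array(v) for k,v in d.items()}); return d
def ray(d,uv):
    K=d['K']; p=np.linalg.inv(K)@np.array([uv[0],uv[1],1.]); return np.array(d['rotation'])@np.array([p[0],-p[1],-p[2]])
def at(d,uv,z):
    r=ray(d,uv); e=np.array(d['eye']); return e+r*(z-e[2])/r[2]
def proj(d,P):
    c=np.array(d['rotation']).T@(np.array(P)-np.array(d['eye'])); q=np.array(d['K'])@np.array([c[0],-c[1],-c[2]]); return q[:2]/q[2]
E
python3 - <<'E'
from h import *
s=monitor.observe(); print({k:s[k] for k in('clock','position','tool_rot','force','grip_width')})
a=grab('scene','s0');b=grab('top','t0');c=grab('wrist','w0')
for d in(a,b,c): print(d.keys(),d['K'],d['eye'],d['rotation'])
cv2.imwrite('pics/st.png',cv2.resize(np.vstack([a['img'],b['img']])[:,:,::-1],None,fx=.7,fy=.7))
E
```

```text
{'clock': 0.0, 'position': array([ 0.2117, -0.5877,  0.2307]), 'tool_rot': array([-3.1405,  0.0001,  0.3458]), 'force': array([-0.69  , -0.9977, -0.0762]), 'grip_width': 0.08552251067298687}
dict_keys(['img', 'K', 'eye', 'rotation']) [[511.009    0.     278.9229]
 [  0.     511.009  208.725 ]
 [  0.       0.       1.    ]] [-0.3715  0.3894  1.1996] [ 0.7238 -0.0015 -2.0027]
dict_keys(['img', 'K', 'eye', 'rotation']) [[492.9777   0.     272.9615]
 [  0.     492.9777 213.6598]
 [  0.       0.       1.    ]] [ 0.2333 -0.0139  1.774 ] [ 0.1632 -0.0046 -1.5793]
dict_keys(['img', 'K', 'eye', 'rotation']) [[347.8084   0.     275.2468]
 [  0.     347.8084 204.8079]
 [  0.       0.       1.    ]] [ 0.2785 -0.5647  0.3743] [-0.2884  0.0009 -1.2257]
```

View pics/t0.png

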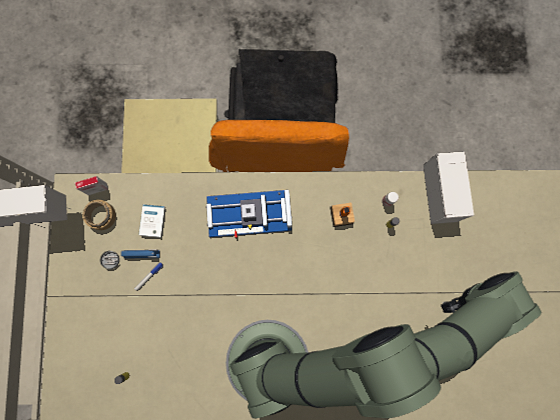

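View pics/s0.png

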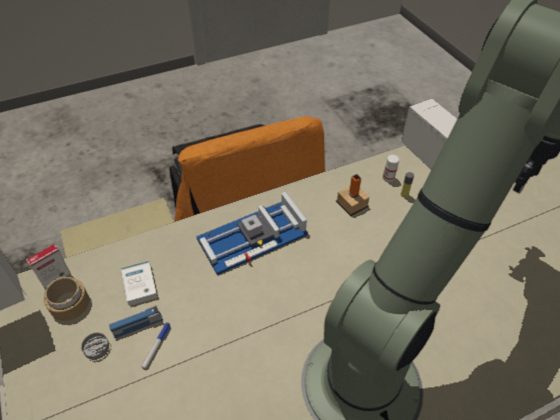

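The top view shows the jig at (249,214) with its fence to the right, the stand and key at (343,214), and the bottle and glue at (391,198) and (394,224). The scene view shows the socket boss at (252,226), the red tab at (247,257) and the key at (355,185).

```bash
cat >> h.py <<'E'
from scipy.spatial.transform import Rotation as Ro
def fix(d):
    d=dict(d); d['rotation']=Ro.from_euler('xyz',np.array(d['rotation'])).as_matrix(); return d
def load(f): return fix(np.load(f'pics/{f}.npz'))
def tri(obs):
    A=0;b=0
    for d,uv in obs:
        r=ray(d,uv); r/=np.linalg.norm(r); M=np.eye(3)-np.outer(r,r); A=A+M; b=b+M@d['eye']
    return np.linalg.solve(A,b)
E
python3 - <<'E'
from h import *
t=load('t0');s=load('s0')
print('foot',at(t,(343,215),.045),'key top',tri([(t,(345,211)),(s,(356,177))]))
print('boss',at(t,(249,212),.068),at(s,(251,221),.068))
print('tab',at(t,(236,236),.03),at(s,(247,257),.03),'bottle',at(t,(391,197),.088),'glue',at(t,(394,222),.09))
print('base',proj(t,[0,0,0]))
a=cv2.resize(t['img'][180:250,195:295],None,fx=6,fy=6,interpolation=2)[:,:,::-1]
b=cv2.resize(t['img'][180:250,320:420],None,fx=6,fy=6,interpolation=2)[:,:,::-1]
cv2.imwrite('pics/c0.png',cv2.resize(np.vstack([a,b]),None,fx=.7,fy=.7))
w=load('w0');print(w['eye'],w['rotation'])
st=monitor.observe();R=Ro.from_euler('xyz',st['tool_rot']).as_matrix()
print('cam in tool',R.T@(w['eye']-st['position']),R.T@w['rotation'])
E
```

```text
foot [ 0.5111 -0.2732  0.045 ] key top [ 0.5113 -0.2701  0.1232]
boss [0.5206 0.0599 0.068 ] [0.5267 0.0625 0.068 ]
tab [0.4408 0.1078 0.03  ] [0.4391 0.1129 0.03  ] bottle [ 0.5665 -0.4364  0.088 ] glue [ 0.478  -0.4421  0.09  ]
base [267.1818 362.9193]
[ 0.2785 -0.5647  0.3743] [[ 0.3382  0.9021  0.2679]
 [-0.9411  0.3245  0.0954]
 [-0.0009 -0.2844  0.9587]]
cam in tool [ 0.0706  0.0007 -0.1435] [[-0.0007  0.9587  0.2844]
 [ 1.      0.0007  0.0002]
 [ 0.      0.2844 -0.9587]]
```

View pics/c0.png

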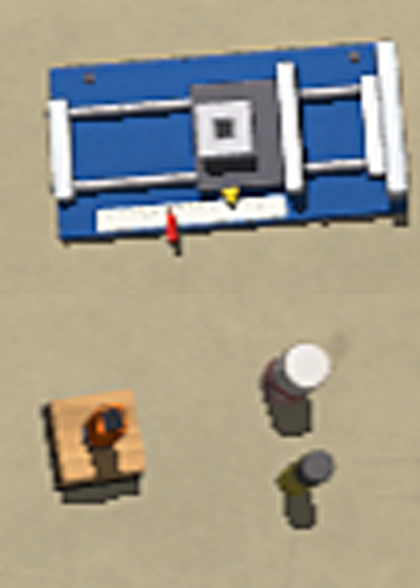

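The crop shows the jig turned about -85° in yaw: its upper edge runs (50,70) to (395,42). The stand is turned about the same. I'll twist the tool to match and go above the key.

>>> move_arm:
  gripper: [1,1,1,1,1,1,1,1]
  linear:
    - [0,0,0]
    - [0,0,0]
    - [2.5,-2.3,0]
    - [2.5,-2.3,0]
    - [2.5,-2.3,0]
    - [2.5,-2.3,0]
    - [2.5,-2.3,0]
    - [2.5,-2.3,0]
  twist: [7.6,7.6,0,0,0,0,0,0]

```text
clock: 0.95
position: [0.351, -0.4372, 0.2312]
tool_rot: [-3.141, 0.0, 0.08]
force: [0.4, -1.1, -1.0]
grip_width: 0.0856
finger_force: 0.0
```

>>> move_arm:
  gripper: [1,1,1,1,1,1,1,1]
  linear:
    - [2.5,-2.3,0]
    - [2.5,-2.3,0]
    - [2.5,-2.3,0]
    - [2.5,-2.3,0]
    - [2.5,-2.3,0]
    - [2.5,-2.3,0]
    - [2,-1.5,0]
    - [0,0,0]
  twist: [0,0,0,0,0,0,0,0]

```text
clock: 1.75
position: [0.5098, -0.269, 0.231]
tool_rot: [-3.14, -0.001, 0.085]
force: [-0.4, 0.1, -1.2]
grip_width: 0.0856
finger_force: 0.0
```

Run:
```python
from h import *
grab('wrist','w1'); s=monitor.observe(); print(s['clock'],s['position'],s['tool_rot'],s['qpos'])
a=load('w1')['img'][:,:,::-1];cv2.imwrite('pics/w1b.png',cv2.resize(a,(800,600)))
```

```text
1.8 [ 0.5083 -0.2708  0.231 ] [-3.141   0.0001  0.0831] [ 0.4366  0.4442 -0.0685  1.7311  0.0352  0.9679 -1.1329]
```

View pics/w1b.png

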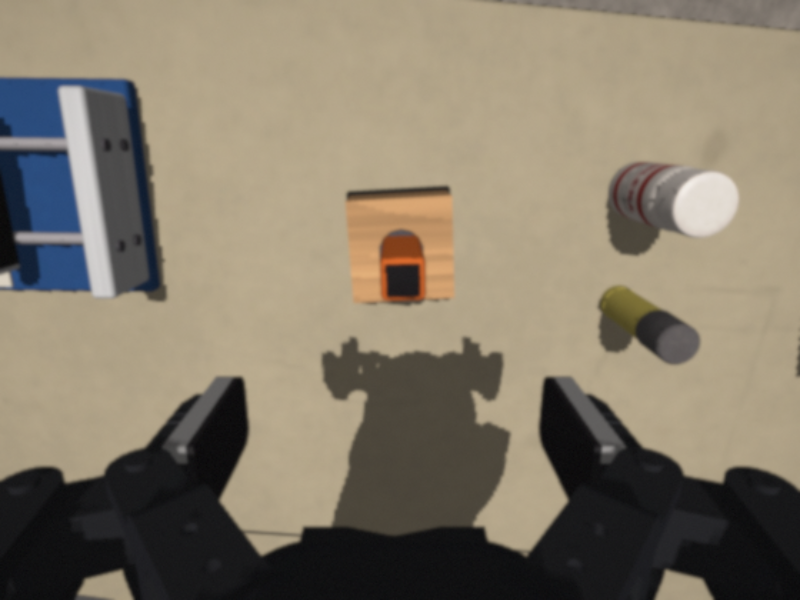

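The wrist view shows the key's top face at (403,279), square to the image (382–425, 258–301), the stand top at (347–453, 190–303), and the jig fence at left.

Run:
```python
from h import *
w=load('w1')
f=lambda U,V,z:at(w,((U+.5)*.7-.5,(V+.5)*.7-.5),z)
P=[f(*p,.121) for p in((382,259),(424,258),(425,300),(382,301))];print(np.array(P),np.mean(P,0))
print([np.linalg.norm(P[i]-P[i-1]) for i in range(4)])
S=[f(*p,.045) for p in((348,199),(450,194),(454,299),(353,303))];print(np.array(S),np.mean(S,0),[np.linalg.norm(S[i]-S[i-1]) for i in range(4)])
st=monitor.observe();k=np.mean(P,0)
R=Ro.from_euler('xyz',st['tool_rot']).as_matrix();print('move cm',100*R.T@(np.array([*k[:2],.060])-st['position']),st['position'])
```

```text
[[ 0.5234 -0.2629  0.121 ]
 [ 0.5258 -0.2847  0.121 ]
 [ 0.503  -0.2875  0.121 ]
 [ 0.5005 -0.2647  0.121 ]] [ 0.5132 -0.2749  0.121 ]
[np.float64(0.02296427078859999), np.float64(0.0219088114889698), np.float64(0.022952992673023462), np.float64(0.02299368840533492)]
[[ 0.5445 -0.2371  0.045 ]
 [ 0.5534 -0.3033  0.045 ]
 [ 0.4823 -0.3145  0.045 ]
 [ 0.4734 -0.2448  0.045 ]] [ 0.5134 -0.2749  0.045 ] [np.float64(0.07151332609404634), np.float64(0.06679770181499502), np.float64(0.07196962384112461), np.float64(0.07024917349261829)]
move cm [ 0.4598  0.4593 17.0971] [ 0.5083 -0.2708  0.231 ]
```

>>> move_arm:
  gripper: [1,1,1,1,1,1,1,1]
  linear:
    - [0.45,0.45,0]
    - [0,0,3]
    - [0,0,3]
    - [0,0,3]
    - [0,0,3]
    - [0,0,3]
    - [0,0,2.1]
    - [0,0,0]
  twist: [-1.5,0,0,0,0,0,0,0]

```text
clock: 2.6
position: [0.5103, -0.2769, 0.0578]
tool_rot: [-3.14, 0.004, 0.106]
force: [-0.2, -0.5, -0.2]
grip_width: 0.0856
finger_force: 0.0
```

>>> move_arm:
  gripper: [0.6,0.4,0.3,0,0,0,0,0]
  linear:
    - [0,0,0]
    - [0,0,0]
    - [0,0,0]
    - [0,0,0]
    - [0,0,0]
    - [0,0,0]
    - [0,0,0]
    - [0,0,0]
  twist: [0,0,0,0,0,0,0,0]
  squeeze: 80

```text
clock: 3.4
position: [0.5125, -0.2758, 0.0612]
tool_rot: [-3.141, -0.001, 0.107]
force: [-3.0, 4.9, 11.8]
grip_width: 0.0233
finger_force: 74.8
```

Gripped (23.3 mm). Lift straight up.

>>> move_arm:
  gripper: [0,0,0,0,0,0,0,0]
  linear:
    - [0,0,0]
    - [0,0,-0.5]
    - [0,0,-1]
    - [0,0,-2.5]
    - [0,0,-3]
    - [0,0,-3]
    - [0,0,-3]
    - [0,0,-3]
  twist: [0,0,0,0,0,0,0,0]

```text
clock: 4.2
position: [0.5121, -0.2766, 0.2226]
tool_rot: [3.141, -0.001, 0.106]
force: [-0.1, 0.3, -1.6]
grip_width: 0.0232
finger_force: 75.4
```

>>> move_arm:
  gripper: [0,0,0,0,0,0,0,0]
  linear:
    - [0,-4,0]
    - [0,-4,0]
    - [0,-4,0]
    - [0,-4,0]
    - [0,-4,0]
    - [0,-3,0]
    - [0,0,0]
    - [0,0,0]
  twist: [0,0,0,0,0,0,0,0]

```text
clock: 5.0
position: [0.4879, -0.0477, 0.2211]
tool_rot: [3.141, -0.001, 0.108]
force: [-0.8, -1.5, -1.7]
grip_width: 0.0234
finger_force: 75.6
```

Run:
```python
from h import *
grab('wrist','w2'); s=monitor.observe(); print(s['clock'],s['position'],s['tool_rot'],s['force'],s['moment'],s['grip_width'],s['finger_force'])
a=load('w2')['img'][:,:,::-1];cv2.imwrite('pics/w2b.png',cv2.resize(a,(800,600)))
```

```text
5.05 [ 0.4879 -0.0485  0.2209] [ 3.141  -0.0008  0.1061] [-0.03   -0.3307 -1.2182] [-0.0161  0.0149 -0.0305] 0.022909332952706616 75.62357425689697
```

View pics/w2b.png

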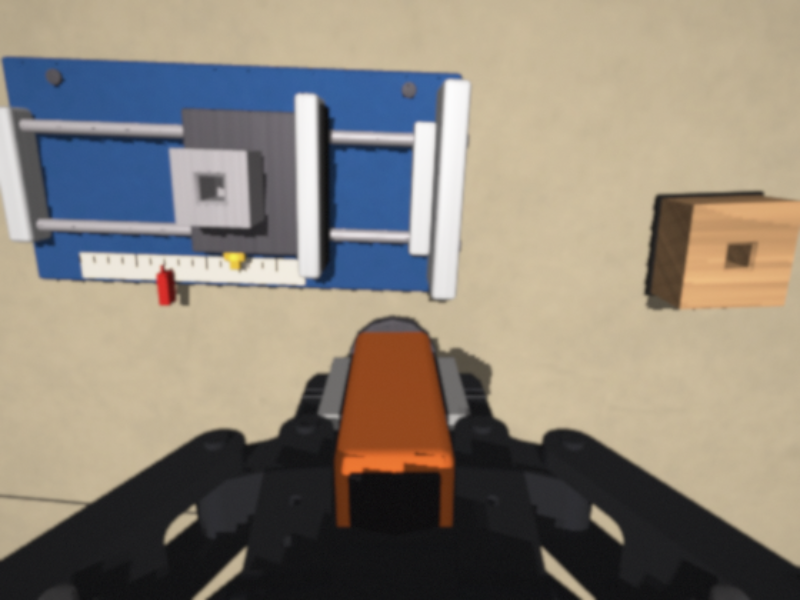

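The wrist view shows the held key, the boss top at (170–249, 149–228) with the socket at (210,188), the pointer at (235,262), the red tab's inner end at (163,266), and the bed's corners (5,57) and (462,73).

Run:
```python
from h import *
w=load('w2')
f=lambda U,V,z:at(w,((U+.5)*.7-.5,(V+.5)*.7-.5),z)
B=np.array([f(*p,.068) for p in((170,149),(248,149),(249,228),(176,227))]);print('boss',B,B.mean(0),[np.linalg.norm(B[i]-B[i-1]) for i in range(4)])
yaw=lambda a,b:np.degrees(np.arctan2(*(b-a)[[1,0]]))
for z,a,b in((.014,(5,57),(462,73)),(.014,(40,279),(430,292)),(.068,(170,149),(248,149)),(.068,(176,227),(249,228)),(.03,(82,252),(305,262))):print('yaw',yaw(f(*a,z),f(*b,z)),np.linalg.norm(f(*a,z)-f(*b,z)))
print('socket',f(211,187.5,.068),'ptr',f(235,268,.031),'mark',f(163,266,.03))
k=[f(*p,.2209+.061) for p in((344,456),(452,456),(454,526),(337,526))];print('keytop',np.array(k),np.mean(k,0))
g=w['img'][190:390,190:370];
bl=cv2.resize(w['img'][100:220,40:200],None,fx=5,fy=5,interpolation=2)[:,:,::-1];cv2.imwrite('pics/c2.png',bl)
```

```text
boss [[0.5431 0.0859 0.068 ]
 [0.5478 0.0414 0.068 ]
 [0.5023 0.0397 0.068 ]
 [0.4982 0.0832 0.068 ]] [0.5228 0.0625 0.068 ] [np.float64(0.04493343062961003), np.float64(0.0447197656456769), np.float64(0.04559958744780286), np.float64(0.04367540052410597)]
yaw -85.72032636971801 0.29538970548742366
yaw -85.87779936056488 0.28494924628195273
yaw -83.87867735082196 0.0447197656456769
yaw -84.67354779956264 0.04367540052410597
yaw -86.5226543038522 0.15264984567843476
socket [0.5238 0.0624 0.068 ] ptr [0.4664 0.0587 0.031 ] mark [0.4623 0.1085 0.03  ]
keytop [[ 0.5004 -0.0379  0.2819]
 [ 0.5027 -0.0585  0.2819]
 [ 0.4865 -0.0612  0.2819]
 [ 0.484  -0.0377  0.2819]] [ 0.4934 -0.0488  0.2819]
```

View pics/c2.png

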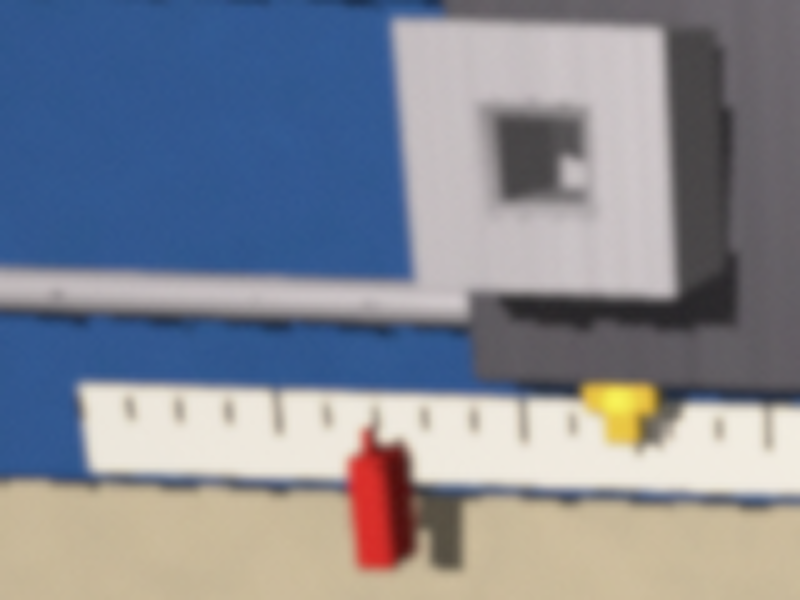

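>>> move_arm:
  gripper: [0,0,0,0,0,0,0]
  linear:
    - [0,0,0]
    - [1.3,-3,0]
    - [1.3,-3,0]
    - [1,-3,0]
    - [0.7,-1.8,2]
    - [0,0,4]
    - [0,0,2]
  twist: [1.7,0,0,0,0,0,0]

```text
clock: 5.75
position: [0.5217, 0.0627, 0.138]
tool_rot: [3.141, 0.002, 0.075]
force: [-0.2, 0.0, -0.3]
grip_width: 0.023
finger_force: 75.6
```

>>> move_arm:
  gripper: [0,0]
  linear:
    - [0,0,1.5]
    - [0,0,0]
  twist: [0,0]

```text
clock: 5.95
position: [0.5215, 0.0622, 0.1236]
tool_rot: [3.141, 0.003, 0.074]
force: [0.2, 0.3, -0.5]
grip_width: 0.0228
finger_force: 75.5
```

Run:
```python
from h import *
grab('wrist','w3');grab('scene','s3');grab('top','t3'); s=monitor.observe(); print(s['clock'],s['position'],s['tool_rot'],s['force'],s['moment'])
w=load('w3');a=w['img'][:,:,::-1]
b=load('s3')['img'][190:280,190:310,::-1]
cv2.imwrite('pics/m3.png',np.vstack([cv2.resize(a[60:330,130:430],(400,360)),cv2.resize(b,(400,240),interpolation=2)]))
w=load('s3')
print('scene proj socket',proj(w,[.5236,.0624,.068]))
```

```text
6.1 [0.5229 0.0629 0.1261] [ 3.1416 -0.0009  0.0755] [ 0.1897  0.6704 -1.113 ] [-0.0055  0.0688  0.0143]
scene proj socket [251.431  221.7365]
```

View pics/m3.png

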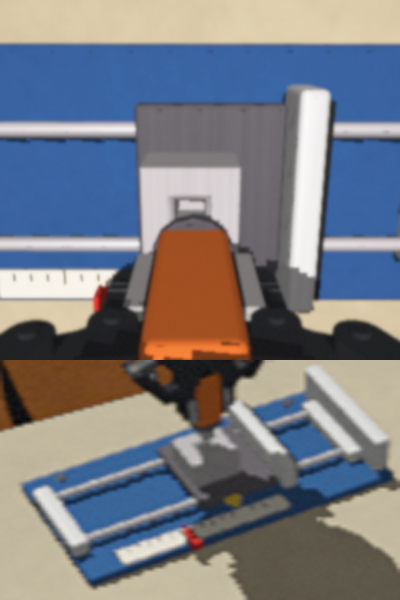

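The wrist crop shows the boss (140–241 wide) with the socket at (191,205), and the collar just in front at (194,220), nearly centred. In the scene crop the tip is above the boss.

Run:
```python
from h import *
w=load('w3');s=monitor.observe();R=Ro.from_euler('xyz',s['tool_rot']).as_matrix()
for n,p in dict(farL=(142,166),farR=(241,166),sockfarL=(173,197),sockfarR=(210,197)).items():
    print(n,(R.T@(at(w,(130+p[0]*.75,60+p[1]*.75),.068)-s['position']))*1000)
```

```text
farL [ 22.695  -20.9335  58.1162]
farR [22.6115 22.6381 58.1164]
sockfarL [ 8.3892 -7.499  58.1031]
sockfarR [ 8.3564  9.1127 58.1032]
```

>>> move_arm:
  gripper: [0,0,0,0,0]
  linear:
    - [0,0.06,0.8]
    - [0,0,0.7]
    - [0,0,0.5]
    - [0,0,0.3]
    - [0,0,0]
  twist: [0,0,0,0,0]

```text
clock: 6.6
position: [0.5221, 0.0627, 0.1018]
tool_rot: [3.142, 0.001, 0.077]
force: [0.0, -0.3, -0.7]
grip_width: 0.0231
finger_force: 75.5
```

>>> move_arm:
  gripper: [0,0,0,0,0]
  linear:
    - [0,0,0.5]
    - [0,0,0.4]
    - [0,0,0.3]
    - [0,0,0.2]
    - [0,0,0]
  twist: [0,0,0,0,0]

```text
clock: 7.1
position: [0.5222, 0.0627, 0.088]
tool_rot: [-3.142, 0.0, 0.077]
force: [-0.1, 0.4, -0.9]
grip_width: 0.0234
finger_force: 75.5
```

>>> move_arm:
  gripper: [0,0,0,0]
  linear:
    - [0,0,0.2]
    - [0,0,0.15]
    - [0,0,0.1]
    - [0,0,0]
  twist: [0,0,0,0]

```text
clock: 7.5
position: [0.5224, 0.0628, 0.0841]
tool_rot: [3.142, -0.0, 0.077]
force: [-3.5, -0.2, 6.8]
grip_width: 0.0231
finger_force: 76.6
```

Contact at the expected seated height. Pull toward tool -y.

>>> move_arm:
  gripper: [0,0,0,0,0,0,0,0]
  linear:
    - [0,-0.4,0]
    - [0,-0.7,0]
    - [0,-0.8,0]
    - [0,-0.8,0]
    - [0,-0.8,0]
    - [0,-0.8,0]
    - [0,-0.3,0]
    - [0,0,0]
  twist: [0,0,0,0,0,0,0,0]
  squeeze: 100

```text
clock: 8.3
position: [0.5191, 0.1084, 0.0842]
tool_rot: [3.141, -0.001, 0.077]
force: [-0.8, -4.2, 7.1]
grip_width: 0.0229
finger_force: 94.5
```

Run:
```python
from h import *
grab('wrist','w4');grab('scene','s4');grab('top','t4'); s=monitor.observe(); print(s['clock'],s['position'],s['tool_rot'],s['force'],s['moment'],s['finger_force'])
a=load('w4')['img'][:,:,::-1];b=load('s4')['img'][200:280,190:310,::-1]; c=load('t4')['img'][190:250,200:290,::-1]
cv2.imwrite('pics/m4.png',np.hstack([cv2.resize(a,(480,360))[:, :],cv2.resize(b,(320,213),interpolation=2)[[*range(213)]+[212]*147]]))
cv2.imwrite('pics/m4.png',np.vstack([cv2.resize(a[60:330,100:400],(400,360)),cv2.resize(b,(400,240),interpolation=2)]))
```

```text
8.45 [0.5192 0.1079 0.0842] [ 3.1408 -0.0006  0.0764] [-1.2843 -4.4896  6.1506] [-1.2841  0.0482  0.0041] 94.50548887252808
```

View pics/m4.png

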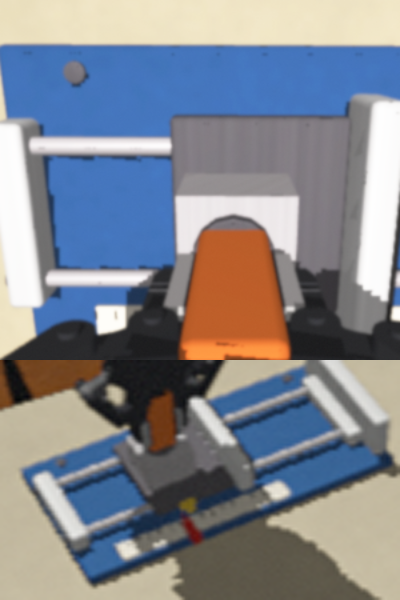

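The jaw follows the seated key: in the scene crop the pointer is at (188,503), just short of the red tab at (190,530). I'll compute the remaining offset.

Run:
```python
from h import *
yaw=np.radians(-85.6);ex=np.array([np.cos(yaw),np.sin(yaw),0]);ey=np.array([-ex[1],ex[0],0])
w=load('w2');c=lambda x,y:(40+(x+.5)/5-.5,100+(y+.5)/5-.5)
p=at(w,c(625,440),.031);m=at(w,c(369,432),.03);m2=at(w,c(372,475),.03)
print('w2 ptr',p,'mark',m,'dx mm',1000*(m-p)@ex,1000*(m2-p)@ex,'dy',1000*(m-p)@ey)
def cen(d,z,lo,hi,box):
    h=cv2.cvtColor(d['img'],cv2.COLOR_RGB2HSV);M=cv2.inRange(h,lo,hi);x0,y0,x1,y1=box;K=np.zeros_like(M);K[y0:y1,x0:x1]=1;M=M*K
    v,u=np.nonzero(M);ww=h[v,u,1].astype(float);return (np.average(u,weights=ww),np.average(v,weights=ww)),len(u)
for f in('s0','s3','s4','t0','t3','t4'):
    d=load(f);box=(200,195,310,275) if f[0]=='s' else (205,205,290,250)
    y,n=cen(d,.031,(20,110,60),(33,255,255),box);r,k=cen(d,.03,(0,150,60),(6,255,255),box)
    P=at(d,y,.031);Q=at(d,r,.03);print(f,np.array(y),n,np.array(r),k,'dx',1000*(Q-P)@ex,'ptr along',1000*P@ex)
# boss edges
for f,v in(('w3',187),('w4',208),('w4',212)):
    d=load(f);g=cv2.cvtColor(d['img'],cv2.COLOR_RGB2GRAY)[v-1:v+2].astype(float).mean(0)
    D=np.diff(g);idx=[i for i in range(100,400) if abs(D[i])>8];print(f,v,[(i,round(D[i])) for i in idx])
```

```text
w2 ptr [0.4663 0.0585 0.031 ] mark [0.4623 0.109  0.03  ] dx mm -50.73907892148338 -51.035621680336405 dy -0.13514186495037328
s0 [259.6567 242.0391] 21 [247.5299 256.8547] 16 dx -54.06465174136524 ptr along -23.25505992342867
s3 [259.6    242.0028] 17 [247.5847 256.8587] 16 dx -53.85465360936735 ptr along -23.33649754657036
s4 [246.0794 247.845 ] 19 [247.3876 256.4523] 17 dx -10.129367397528693 ptr along -66.90969586566246
t0 [249.6207 225.8396] 14 [235.5609 234.256 ] 14 dx -52.23239464617188 ptr along -22.563767761825964Traceback (most recent call last):
  File "<stdin>", line 11, in <module>
  File "<stdin>", line 8, in cen
    raise ZeroDivisionError(
        "Weights sum to zero, can't be normalized")
ZeroDivisionError: Weights sum to zero, can't be normalized
```

>>> move_arm:
  gripper: [0,0,0,0]
  linear:
    - [0,-0.3,0]
    - [0,-0.35,0]
    - [0,0,0]
    - [0,0,0]
  twist: [0,0,0,0]

```text
clock: 8.85
position: [0.5187, 0.1143, 0.0842]
tool_rot: [3.141, -0.001, 0.076]
force: [-0.9, -5.8, 7.1]
grip_width: 0.0232
finger_force: 94.4
```

Run:
```python
from h import *
grab('scene','s5'); grab('wrist','w5'); s=monitor.observe(); print(s['clock'],s['position'],s['tool_rot'],s['force'])
yaw=np.radians(-85.6);ex=np.array([np.cos(yaw),np.sin(yaw),0])
def cen(d,lo,hi):
    h=cv2.cvtColor(d['img'],cv2.COLOR_RGB2HSV);M=cv2.inRange(h,lo,hi);M[:195]=0;M[275:]=0;M[:,:200]=0;M[:,310:]=0
    v,u=np.nonzero(M);ww=h[v,u,1].astype(float);return np.array((np.average(u,weights=ww),np.average(v,weights=ww))),len(u)
for f in('s3','s4','s5'):
    d=load(f);y,n=cen(d,(20,110,40),(33,255,255));r,k=cen(d,(0,150,40),(6,255,255));P=at(d,y,.031);Q=at(d,r,.03)
    print(f,y,n,r,k,1000*(Q-P)@ex,1000*P@ex)
cp=load('s5')['img'][225:270,220:280,::-1]
# predicted images of pointer tip / mark line in the scene at alignment
d=load('s5');cp=cv2.resize(cp,None,fx=12,fy=12,interpolation=cv2.INTER_CUBIC);cv2.imwrite('pics/c5.png',cp)
m=np.array([.4623,.109,.03]);ey=np.array([-ex[1],ex[0],0])
for k in(-.01,0,.006,.012): print(k,((proj(d,m+k*ey)-[220,225])+.5)*12-.5)
# jaw plate & boss edges in wrist views
for f,z,v in(('w4',.068,209),('w5',.068,209)):
    g=cv2.cvtColor(load(f)['img'],cv2.COLOR_RGB2GRAY)[v-1:v+2].astype(float).mean(0);D=np.diff(g);print(f,[(i,round(D[i])) for i in range(215,350) if abs(D[i])>10])
```

```text
8.95 [0.5187 0.1143 0.0842] [ 3.1407 -0.0006  0.0763] [-0.4587 -5.4834  7.1561]
s3 [259.6    242.0028] 17 [247.5847 256.8587] 16 -53.85465360936735 -23.33649754657036
s4 [246.0794 247.845 ] 19 [247.3876 256.4523] 17 -10.129367397528693 -66.90969586566246
s5 [244.0961 248.4856] 17 [247.3545 256.5126] 18 -4.328565966657011 -72.88677200108886
-0.01 [326.3713 341.6073]
0 [307.3864 311.9042]
0.006 [296.0677 294.1953]
0.012 [284.8026 276.5704]
w4 [(229, 20), (230, 50), (231, 45), (232, 11), (322, -22), (323, -44), (324, -30)]
w5 [(229, 20), (230, 49), (231, 45), (232, 12), (322, -22), (323, -43), (324, -30)]
```

View pics/c5.png

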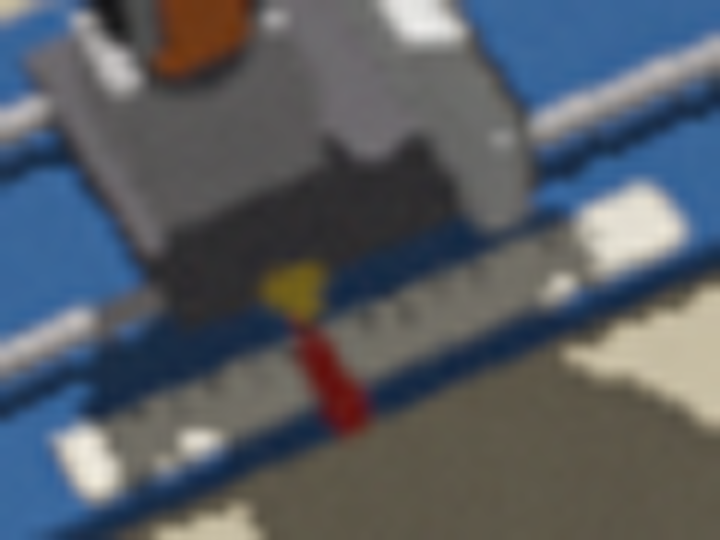

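The crop shows the pointer's apex at about (301,325), lined up with the red tab's inner end at (311,335) to within about 1 mm. I'll refine the number from the earlier wrist picture.

Run:
```python
from h import *
yaw=np.radians(-85.6);ex=np.array([np.cos(yaw),np.sin(yaw),0]);d=load('w2');o=d['img'].astype(int)
red=(o[:,:,0]-np.maximum(o[:,:,1],o[:,:,2]));yel=(np.minimum(o[:,:,0],o[:,:,1])-o[:,:,2])
print('red');print(red[184:214,108:124]);print('yel');print(yel[174:191,154:176])
```

```text
red
[[  5   5   6   7  10  18  17  11   9   5   5   5   6   5   6   6]
 [  5   5   7  13  31  38  29  16   9   5   5   6   5   5   6   6]
 [  6   6   9  23  57  70  46  20   9   6   6   6   6   6   5   5]
 [  6   6  10  27  70  93  57  26  17  10  11  12  12   7   6   6]
 [  6   6   9  27  71  99  71  36  27  25  23  22  20  16   7   5]
 [  6   8  11  34  73 104  88  57  47  45  45  44  32  21  13   6]
 [  8  14  31  54  88 117 111  92  79  74  70  64  43  26  16   7]
 [ 13  37  71  96 123 139 134 121 105  89  76  66  48  27  16   7]
 [ 20  58 107 142 156 158 150 136 114  89  71  63  49  27  15  10]
 [ 23  68 125 159 166 164 155 141 118  89  68  61  50  28  15  10]
 [ 25  69 126 163 168 167 160 146 124  94  71  63  51  29  15  10]
 [ 22  67 127 163 170 169 165 155 133 100  73  63  54  32  16  10]
 [  1  57 127 163 171 170 168 158 137 104  76  65  57  38  18  10]
 [  2  60 130 164 169 169 168 161 141 109  78  65  62  48  26   8]
 [ 21  65 127 161 169 169 169 161 143 112  81  68  61  52  32  14]
 [ 22  55 112 156 168 170 168 161 144 116  84  66  58  48  32  19]
 [ 23  48 101 150 167 17
[... 1800 characters left out ...]
5 132 121 100  74  53  37  20
   11   8   9  12]
 [ 14  15  13  11  13  23  51  91 123 130 131 129 119  94  55  29  17  11
   10  10  11  15]
 [ 13  16  13  11  12  18  43  86 121 129 130 128 119  94  52  20  11   9
    9  11  13  15]
 [ 14  16  12  12  12  16  40  82 118 127 127 126 118  93  52  19  10   8
   10  12  13  14]
 [ 14  13  11  11  12  14  35  71  99 108 109 110 103  80  42  17  10  10
   11  14  15  13]
 [ 11  10  11  11  11  13  25  47  60  66  69  68  64  49  25  14  11  10
   12  16  13  11]
 [ 11  11  11  11  11  11  15  23  29  32  33  34  33  25  17  14  15  14
   16  12  10  11]
 [ 11  11  11  11  11  10  11  12  13  13  14  16  20  17  16  16  12  13
   13  11  10  11]]
```

>>> move_arm:
  gripper: [0,0,0,0]
  linear:
    - [0,-0.06,0]
    - [0,0,0.05]
    - [0,0,0]
    - [0,0,0]
  twist: [0,0,0,0]

```text
clock: 9.35
position: [0.5187, 0.1148, 0.0841]
tool_rot: [3.141, -0.001, 0.076]
force: [-2.5, -5.8, 17.9]
grip_width: 0.0232
finger_force: 96.1
```

Run:
```python
from h import *
grab('scene','s6'); s=monitor.observe(); print(s['clock'],s['position'],s['tool_rot'],s['force'],s['finger_force'])
cv2.imwrite('pics/c6.png',cv2.resize(load('s6')['img'][200:270,220:290,::-1],None,fx=8,fy=8,interpolation=cv2.INTER_CUBIC))
```

```text
9.4 [0.5187 0.1148 0.0841] [ 3.1407 -0.0008  0.0762] [-2.9535 -5.8058 16.0612] 96.1186695098877
```

View pics/c6.png

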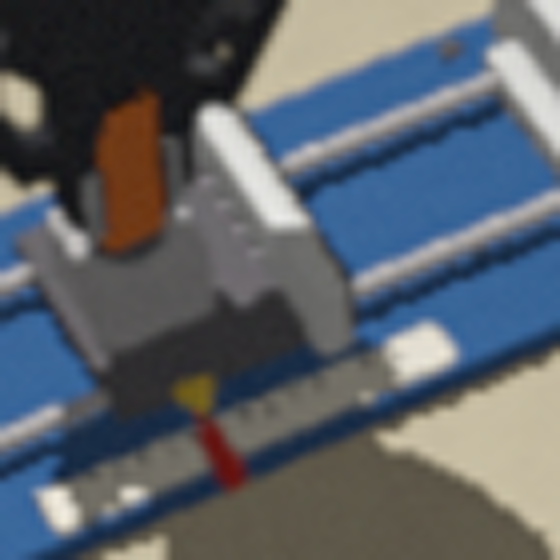

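The key meets a hard stop (height unchanged, push up to 16 N), so it is fully seated. The pointer's apex at (199,413) meets the tab's inner end at (206,424), and the fingers are clear of the boss.

```bash
python3 -c "
from workcell import bot
print(bot.job_done())"
```

```text
the job is handed in; nothing more can be done
None
```

I handed the job in with the key fully seated and gripped, holding the jaw open so its pointer lines up with the red tab to within about 1 mm by my camera measurements; nothing else on the bench was touched, and the verdict was not shown.

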